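Serve the walnuts from the nut carousel

ROBOT

A 6-joint arm with a two-finger parallel gripper is mounted at the origin on a cart in front of the work surface, level with it; the furniture and walls round the work are solid. World frame = base frame: x ahead of the robot, y to its left, z up, the work surface at z = 0. Lengths are in mm, angles in rad, forces in N, time in s.
With the tool pointing down it reaches from about 350 to 1000 mm from the base axis. Payload 7.1 kg.
Tool frame: the origin (TCP) lies at the very end of the fingers, on their centre line; the grasp point (between the pads) lies 19 mm behind it (robot.hold_point_z is the z of the grasp point in the tool frame, in mm); z points along the fingers, y is the line along which they close (so a half turn about z gives the same grasp; the last joint's range is limited). The gripper opens to 85 mm and grips with 20 to 120 N. Pads are 22 mm wide; open, the fingers measure 114 mm over their backs; the gripper's body (76 mm by 85 mm) begins 54 mm behind the grasp point. The pads swing forward as they close: fully open they stand 13 mm farther back than shut.
Start: joints at [1.096, 0.423, 1.63, -0, 1.089, -0.019], TCP at [275.08, 561.191, 231.319] pointing down, gripper open.
Joint ranges: [-3, 3], [-0.9, 2.11], [0.09, 2.58], [-1.31, 4.45], [0.11, 2.69], [-2.54, 2.54]. Speed limits (rad/s): [2.39, 2.39, 3.01, 3.14, 3.14, 3.14].

INTERFACE

Orientations are given as a unit quaternion [w, x, y, z].
In Python, from workcell import robot gives the robot as it stands. The module is installed in compiled form; this text tells all that it offers.
- The arm moves only by the shell command python3 -m creep 'ROWS' [FORCE]. ROWS is a JSON object of lists of equal length, an entry for each row: "travel": the shift along the tool's x, y, z in m, a list of three; "twist": the turn, a rotation vector about the tool's x, y, z in rad, a list of three; "hand": the opening, from 0 (shut) to 1 (fully open). A call has 1 to 20 rows; each row shifts and turns the commanded pose from where the row before left it, along the tool's axes as they then stand; what a row does not reach is not made up. A row lasts 1/8 s, in which the tool goes at most 62.5 mm and 10.7 degrees, less where a joint would pass 70% of its speed; a pose out of reach is approached as far as the arm can. A call with a gripper value outside its range is refused whole. The fingers move at their own pace and stop on an object; FORCE is the grip in N (left out, the last holds). Time passes only in rows, so rows that do not move let the fingers close. It gives the time, the measured TCP pose, the force, the opening and the grip force at its end, in the units of the state.
- robot.observe(): the state, without advancing time (a new reading comes with each control period).
- robot.get_image(name): name is "scene" or "top" or "wrist"; returns a dict with "color" (400x640x3 uint8, red, green, blue), "range_z" (400x640 float32, mm along the optical axis (not along the pixel's ray), 0 where there is no reading), "fx", "fy", "cx", "cy" (pixels), "world_from_camera" (4x4, takes a point from camera to world coordinates); the wrist camera has in their place "T_tool_cam" (4x4, takes a point from camera to tool coordinates, whose origin is the TCP and whose axes are the flange's). Camera axes: x right, y down, z forward; pixel columns grow to the right and rows downward; lengths in mm; the calibration is good to about 2 mm. A picture is of the moment at which its call begins: read the wrist's pose just before it.
- robot.finish_job(): hands the job in; it is judged then, once.
The state is a dict: "time": time; "q": joint angles; "dq": joint speeds; "effort": joint torques, N m; "ee_pos": TCP position; "ee_rot": TCP orientation; "force": force on the tool from outside, world axes, zero at the start; "ft_torque": the same for the moment, N m; "width": finger opening in mm; "finger_force": force on a finger pad.
Only numpy, scipy, OpenCV 4.12 (cv2) and the standard library are available. Lean on these libraries where they do the work, as an engineer would, in place of code of your own. Each camera call takes 0.05 s, during which the arm holds its last target. There are 200 camera calls.

TASK

Serve the walnuts: turn the wooden carousel until the bay with the three walnuts stands squarely at the open spout of the white pan, then tip the pan fully by pressing its red lever pad all the way down, so that all the walnuts roll into the blue bowl. Let the lever come back up gently, without letting the pan slam, until the pan lies level again; keep the hazelnuts and pecans in the carousel, and leave the bowl, the lemon, the garlic and the pepper mill where they are.

Things in the scene. Friction and masses are not known exactly. Their poses are not given: they have to be found in the camera images.
- stand: Beech stand, fixed: a 195 x 196 mm foot board with two cheeks that carry the axle of the white pan. Origin on the worktop under the middle of the pan; its -y axis points to the spout side, its -x axis to the side of the lever.
- cradle (a joint): Tipping angle of the white pan about a level axle 110 mm up, 85 mm from its middle towards the spout, along the stand's x: 0 level, 0.75 rad at the stop, spout down. It falls back level by its own weight, a little damped; 3 to 8 N on the lever pad move and hold it. Pan 184 mm across, rim 157 mm above the worktop when level, open only at the spout (76 degrees wide).
- gate (a point): Point in the opening of the pan's rim, 80 mm from the pan's middle towards the spout, 131 mm above the worktop when level; it tips with the pan.
- lever_pad (a point): Middle of the top of the red lever pad, 36 mm across, on a steel arm beside the pan, fixed to its axle (125 mm from axle to pad). Pan level: 164 mm above the worktop, the arm rising at 21.5 degrees towards the pad. Pressing it down 92 mm, nearly straight (its path is an arc about the axle), tips the pan fully.
- carousel: Wooden carousel, 169 mm across, sits on a spindle in the middle of the pan, turns freely on it (2 to 3 N at a knob), stays where left. Origin: middle of its underside, 119 mm above the worktop. Four 90 degree bays along its axes: +y walnuts, +x hazelnuts, -x pecans, -y empty. Dividers reach 45 mm above the origin, hub 53 mm, nuts stay below; only the knobs stand higher.
- walnut_bay (a point): Outer mouth of the walnut bay, on the carousel's +y axis 80 mm from its middle, 12 mm above its underside. It meets gate when the bay is squarely at the spout.
- bowl_in (a point): Middle of the inner floor of the loose blue bowl, 140 mm across and 58 mm high, which stands ready under the spout.
- knob_a (a point): Dark finger knob between hazelnuts and walnuts: upright, 15 to 18 mm thick, 30 mm tall, on the end of a divider 74 mm from the carousel's middle. The point is at its mid height, 178 mm above the worktop; its top is 15 mm higher, its foot 15 mm lower.
- knob_b (a point): Dark finger knob between walnuts and pecans: upright, 15 to 18 mm thick, 30 mm tall, on the end of a divider 74 mm from the carousel's middle. The point is at its mid height, 178 mm above the worktop; its top is 15 mm higher, its foot 15 mm lower.
- knob_c (a point): Dark finger knob between pecans and the empty bay: upright, 15 to 18 mm thick, 30 mm tall, on the end of a divider 74 mm from the carousel's middle. The point is at its mid height, 178 mm above the worktop; its top is 15 mm higher, its foot 15 mm lower.
- knob_d (a point): Dark finger knob between the empty bay and hazelnuts: upright, 15 to 18 mm thick, 30 mm tall, on the end of a divider 74 mm from the carousel's middle. The point is at its mid height, 178 mm above the worktop; its top is 15 mm higher, its foot 15 mm lower.
- walnut_1_mid (a point): Tan walnut in its shell, 33 x 30 mm, loose, one of three in the walnut bay; the point is its centre.
- walnut_2_mid (a point): Tan walnut in its shell, 33 x 30 mm, loose, one of three in the walnut bay; the point is its centre.
- walnut_3_mid (a point): Tan walnut in its shell, 33 x 30 mm, loose, one of three in the walnut bay; the point is its centre.
- hazelnut_1_mid (a point): Brown hazelnut in its shell, 20 mm, loose, one of three in the hazelnut bay; the point is its centre.
- hazelnut_2_mid (a point): Brown hazelnut in its shell, 20 mm, loose, one of three in the hazelnut bay; the point is its centre.
- hazelnut_3_mid (a point): Brown hazelnut in its shell, 20 mm, loose, one of three in the hazelnut bay; the point is its centre.
- pecan_1_mid (a point): Dark brown pecan in its shell, 36 x 20 mm, loose, one of three in the pecan bay; the point is its centre.
- pecan_2_mid (a point): Dark brown pecan in its shell, 36 x 20 mm, loose, one of three in the pecan bay; the point is its centre.
- pecan_3_mid (a point): Dark brown pecan in its shell, 36 x 20 mm, loose, one of three in the pecan bay; the point is its centre.
- lemon_2: Lemon, 72 x 55 x 56 mm, a bystander; origin at the middle of its underside.
- garlic: Garlic bulb, 60 x 60 x 59 mm, a bystander; origin at the middle of its underside.
- pepper: Pepper mill with a grey top, 44 mm across, 90 mm tall, a bystander; origin at the middle of its underside.

How it is judged:
By the outcome, as a careful person would: the job done as asked, in the order asked, and still so for the second after the job is handed in, with the robot touching nothing.
It also fails if it takes over 61 s, if anything falls off the work surface, if the arm or the gripper's body presses on something with over 40 N, if the wrist force passes 120 N, or if a joint passes its speed limit or range.

## Working session

There is one attempt and no reset: what is moved stays moved. The work goes in short steps, Python scripts to look and compute and a shell command to move; the robot and the scene stay as the last step left them, time stands still between calls to the robot, and variables do not carry over. Pictures are saved under pics/ and viewed, at most 10 in all, crops included, and the job is handed in when it is done.

```bash
mkdir -p pics; cat > h.py <<'E'
import numpy as np, cv2
from workcell import robot
def snap(n,f):
    im=robot.get_image(n); cv2.imwrite('pics/'+f,im['color'][:,:,::-1]); np.savez('pics/'+f+'.npz',**im); return im
def pts(im):
    z=im['range_z'].astype(float); v,u=np.mgrid[:400,:640]
    P=np.stack([(u-im['cx'])/im['fx']*z,(v-im['cy'])/im['fy']*z,z,np.ones_like(z)],-1)
    return (P@np.array(im['world_from_camera']).T)[...,:3]
E
python3 - <<'E'
from h import *
a=snap('top','top.png'); b=snap('scene','scene.png'); print(robot.observe())
print(a['world_from_camera'],b['world_from_camera'])
E
```

```text
{'time': 0.1, 'q': array([ 1.09600779e+00,  4.23753358e-01,  1.63060888e+00, -2.49627303e-05,
        1.08861294e+00, -1.90059265e-02]), 'dq': array([-2.41687599e-05, -1.07704640e-03, -2.35302729e-03,  4.78221094e-04,
        1.48889426e-03,  5.30857887e-04]), 'effort': array([ 7.29504209e-04, -5.58419681e+01, -2.82445031e+01,  5.16439627e-05,
        3.04771238e-03,  5.46191998e-06]), 'ee_pos': array([274.86315292, 560.76452692, 230.63218134]), 'ee_rot': array([-1.58223238e-04,  2.25918155e-01,  9.74146041e-01, -6.73002675e-04]), 'force': array([-0.69399155,  0.44105071,  0.59592135]), 'ft_torque': array([ 0.05947364, -0.00742805, -0.04842275]), 'finger_force': 0.0, 'width': 85.31692120941312}
[[-6.34088550e-03 -9.91521993e-01  1.29784173e-01  2.74642043e+02]
 [-9.99915943e-01  4.81902280e-03 -1.20367945e-02 -5.36040868e+01]
 [ 1.13093135e-02 -1.29849588e-01 -9.91469205e-01  1.53941134e+03]
 [ 0.00000000e+00  0.00000000e+00  0.00000000e+00  1.00000000e+00]] [[-4.41021737e-01 -5.22889258e-01  7.29442699e-01 -6.96183998e+02]
 [-8.97393546e-01  2.69219207e-01 -3.49579521e-01  5.06837925e+02]
 [-1.35886091e-02 -8.08769338e-01 -5.87968968e-01  1.05755035e+03]
 [ 0.00000000e+00  0.00000000e+00  0.00000000e+00  1.00000000e+00]]
```

View pics/top.png

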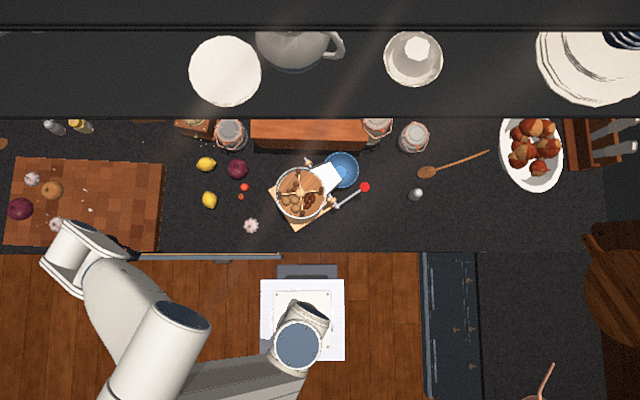

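View pics/scene.png

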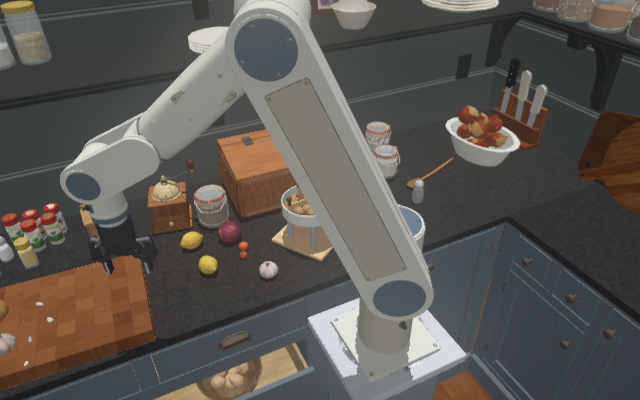

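The top view shows the pan at (301,193), spout towards upper right, bowl (343,170), red pad (364,187), and garlic (251,226). A shelf overhangs the rows above 118.

```bash
python3 - <<'E'
from h import *
a=dict(np.load('pics/top.png.npz')); c=a['color'][140:250,230:390]
cv2.imwrite('pics/crop.png',cv2.resize(c[:,:,::-1],(800,550),interpolation=cv2.INTER_CUBIC))
P=pts(a); print(a['fx'],a['range_z'][193,301])
for u,v in [(301,193),(364,187),(343,170),(320,100),(320,112),(300,127),(376,125),(230,130),(414,137),(416,194),(251,226)]: print(u,v,P[v,u].round())
h=cv2.cvtColor(a['color'],cv2.COLOR_RGB2HSV)
m=((h[...,0]<6)|(h[...,0]>174))&(h[...,1]>180)&(h[...,2]>120); m[:, :355]=0;m[:,375:]=0;m[:175]=0;m[200:]=0
print('pad',m.sum(),P[m].mean(0),np.median(P[m],0))
E
```

```text
395.157290092769 1382.6437
301 193 [458.  -3. 168.]
364 187 [ 479. -225.  165.]
343 170 [ 571. -163.    6.]
320 100 [633. -66. 597.]
320 112 [604. -66. 594.]
300 127 [695.  -0. 172.]
376 125 [ 690. -266.  209.]
230 130 [701. 261. 118.]
414 137 [ 675. -423.  107.]
416 194 [ 464. -429.   82.]
251 226 [350. 188.  53.]
pad 72 [ 481.27229305 -226.71397912  161.23631901] [ 480.65562349 -226.06536316  163.42888184]
```

View pics/crop.png

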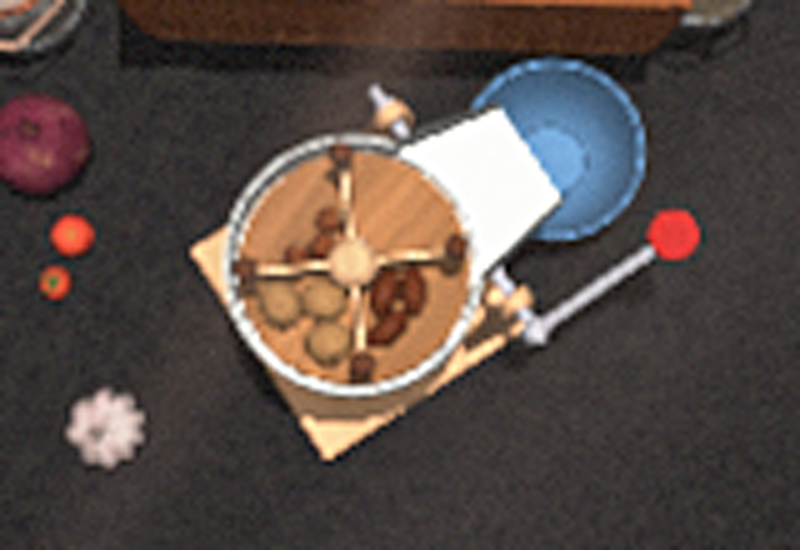

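The crop shows the empty bay nearly at the spout, with knobs D up (342,157), A left (245,270), B down (362,368) and C right (455,250). The walnuts are at lower left. I'll guide knob D anticlockwise by about 163° with the fingers straddling it, so first I move above the pan.

```bash
python3 -m creep '{"travel":[[-0.0316,-0.0329,-0.0115],[-0.0316,-0.0329,-0.0115],[-0.0316,-0.0329,-0.0115],[-0.0316,-0.0329,-0.0115],[-0.0316,-0.0329,-0.0115],[-0.0316,-0.0329,-0.0115],[-0.0316,-0.0329,-0.0115],[-0.0316,-0.0329,-0.0115],[-0.0316,-0.0329,-0.0115],[-0.0316,-0.0329,-0.0115],[-0.0316,-0.0329,-0.0115],[-0.0316,-0.0329,-0.0115],[-0.0316,-0.0329,-0.0115]],"twist":[[0,0,0],[0,0,0],[0,0,0],[0,0,0],[0,0,0],[0,0,0],[0,0,0],[0,0,0],[0,0,0],[0,0,0],[0,0,0],[0,0,0],[0,0,0]],"hand":[0.4,0.4,0.4,0.4,0.4,0.4,0.4,0.4,0.4,0.4,0.4,0.4,0.4]}'
python3 -m creep '{"travel":[[0,0,0],[0,0,0],[0,0,0],[0,0,0],[0,0,0],[0,0,0],[0,0,0],[0,0,0],[0,0,0],[0,0,0],[0,0,0],[0,0,0],[0,0,0],[0,0,0],[0,0,0]],"twist":[[0,0,0.185],[0,0,0.185],[0,0,0.185],[0,0,0.185],[0,0,0.185],[0,0,0.185],[0,0,0.185],[0,0,0.185],[0,0,0.185],[0,0,0.185],[0,0,0.185],[0,0,0.185],[0,0,0.185],[0,0,0.185],[0,0,0]],"hand":[0.4,0.4,0.4,0.4,0.4,0.4,0.4,0.4,0.4,0.4,0.4,0.4,0.4,0.4,0.4]}'
python3 - <<'E'
from h import *
s=robot.observe(); print(s['time'],s['q'],s['ee_pos'],s['ee_rot'],s['width'],s['force'])
im=snap('wrist','w1.png'); np.savez('pics/w1pose.npz',p=s['ee_pos'],r=s['ee_rot']); print(im['T_tool_cam'])
snap('top','top2.png')
E
```

```text
time: 1.72
ee_pos: [455.7, -5.2, 381.1]
ee_rot: [-0.0, 0.226, 0.974, 0.0]
force: [0.2, 1.0, -0.3]
width: 34.1
finger_force: 0.0
time: 3.6
ee_pos: [455.4, -3.7, 380.5]
ee_rot: [-0.0, 0.999, 0.049, -0.0]
force: [-0.5, 0.3, 0.0]
width: 34.2
finger_force: 0.0
3.6 [-3.41451337e-02  7.74393227e-03  1.81062155e+00 -1.98779077e-05
  1.32390054e+00  1.43916061e+00] [455.42319613  -3.65539691 380.52232972] [-1.82726496e-05  9.98812008e-01  4.87284167e-02 -3.36330393e-04] 34.205342940859765 [-0.46219422  0.25923776  0.00332957]
[[-1.04187913e-05 -9.47454702e-01 -3.19889961e-01  8.23306449e+01]
 [ 9.99999997e-01 -3.45590109e-05  6.97874542e-05 -1.27163266e-01]
 [-7.71755323e-05 -3.19889960e-01  9.47454700e-01 -1.43335078e+02]
 [ 0.00000000e+00  0.00000000e+00  0.00000000e+00  1.00000000e+00]]
```

View pics/w1.png

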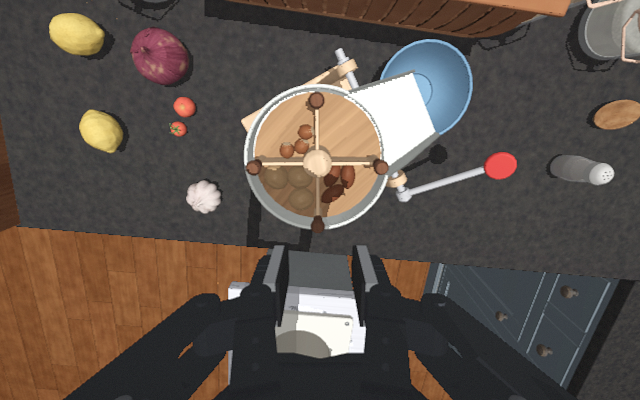

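The wrist view shows knobs D (316,100), A (254,167), B (317,225), C (381,167), hub (317,162) and pad (501,165). I cast rays onto the known heights.

```bash
cat >> h.py <<'E'
from scipy.spatial.transform import Rotation as R
def wray(im,p,r,u,v,z):
    T=np.eye(4); T[:3,:3]=R.from_quat(np.roll(r,-1)).as_matrix(); T[:3,3]=p; T=T@np.array(im['T_tool_cam'])
    d=T[:3,:3]@np.array([(u-im['cx'])/im['fx'],(v-im['cy'])/im['fy'],1]); return T[:3,3]+d*(z-T[2,3])/d[2]
def wpts(im,p,r):
    T=np.eye(4); T[:3,:3]=R.from_quat(np.roll(r,-1)).as_matrix(); T[:3,3]=p
    return pts({**im,'world_from_camera':T@np.array(im['T_tool_cam'])})
E
python3 - <<'E'
from h import *
im=dict(np.load('pics/w1.png.npz')); q=np.load('pics/w1pose.npz'); p,r=q['p'],q['r']
P=wpts(im,p,r)
c=None
h=cv2.cvtColor(im['color'],cv2.COLOR_RGB2HSV)
m=((h[...,0]<6)|(h[...,0]>174))&(h[...,1]>180)&(h[...,2]>120)
v,u=np.nonzero(m[140:190,480:525]); u=u.mean()+480; v=v.mean()+140; pad=wray(im,p,r,u,v,164); print('pad',u,v,pad,np.median(P[150:180,485:515][m[150:180,485:515]],0))
K={}
reg=(P[...,2]>186)&(P[...,2]<200)&(np.hypot(P[...,0]-456,P[...,1]+4)<100)
n,l,st,ce=cv2.connectedComponentsWithStats(reg.astype(np.uint8))
for i in range(1,n):
    if st[i,4]>20: 
        x=P[l==i]; k=wray(im,p,r,*ce[i],193); print(ce[i],st[i,4],k,(x.max(0)+x.min(0))/2, x.max(0)-x.min(0)); K[i]=k[:2]
A=np.array(list(K.values())); c=A.mean(0); print('center',c,[ (np.hypot(*(a-c)),np.degrees(np.arctan2(*(a-c)[::-1]))) for a in A])
rim=(P[...,2]>154)&(P[...,2]<160)&(abs(np.hypot(P[...,0]-456,P[...,1]+4)-91)<8)
X=P[rim][:,:2]; s=np.linalg.lstsq(np.c_[2*X,np.ones(len(X))],(X**2).sum(1),rcond=None)[0]; print('rim',len(X),s[:2],np.sqrt(s[2]+s[:2]@s[:2]))
print('hub',wray(im,p,r,317,162,172))
d=pad[:2]-c; L=np.hypot(*d); y=85+125*np.cos(np.radians(21.5)); print('spout deg',np.degrees(np.arctan2(d[1],d[0])+np.arctan2(np.sqrt(L*L-y*y),y)),np.sqrt(L*L-y*y))
# arm direction from steel arm line: base pixel (403,195) and pad; white spout direction
w=(h[...,1]<40)&(h[...,2]>200); w[:, :345]=0; w[:,440:]=0; w[:65]=0; w[175:]=0
ww=P[w]; print('spoutwhite',len(ww),ww.mean(0),np.degrees(np.arctan2(ww.mean(0)[1]-c[1],ww.mean(0)[0]-c[0])))
b=wray(im,p,r,403,195,116); print('arm dir',np.degrees(np.arctan2(*(pad-b)[1::-1])),b)
E
```

```text
pad 486.3333333333333 165.0 [ 481.2427609  -207.26759818  164.        ] [ 480.00176833 -210.65226098  158.41400039]
[315.63013699  99.78995434] 219 [536.70440283   8.97435542 193.        ] [536.48567098   9.11999683 190.80457144] [16.74269056 16.57175483  8.26552527]
[252.31843575 167.43575419] 179 [457.12245632  73.87046041 193.        ] [456.51362135  74.82782289 190.46383188] [16.0842159  17.67910201  8.18166981]
[380.26775956 166.89071038] 183 [471.90733059 -70.83467798 193.        ] [470.83395868 -72.01911962 190.74952108] [16.79730274 17.21329723  7.83098871]
[316.76666667 225.79333333] 150 [392.36468813  -5.85186411 193.        ] [391.0940943   -5.78698457 190.27255092] [14.90425522 16.57933025  8.4187674 ]
center [464.52471947   1.53956844] [(np.float64(72.56157900962498), np.float64(5.880947199555044)), (np.float64(72.7086750917441), np.float64(95.84324385490068)), (np.float64(72.74980750266734), np.float64(-84.1756293148093)), (np.float64(72.53759989131127), np.float64(-174.15152676593323))]
rim 830 [462.6609226  -0.9660047] 90.9899718634882
hub [466.26023973   1.05102968 172.        ]
spout deg -69.3645153220947 57.94265807496698
spoutwhite 4298 [528.48135733 -92.97699581 129.77372732] -55.914919432272946
arm dir -51.91527718370215 [ 418.95740758 -127.7885077   116.        ]
```

```bash
python3 - <<'E'
from h import *
def red(im,x0,x1,y0,y1):
    h=cv2.cvtColor(im['color'],cv2.COLOR_RGB2HSV)
    m=((h[...,0]<8)|(h[...,0]>172))&(h[...,1]>130)&(h[...,2]>80); o=np.zeros_like(m); o[y0:y1,x0:x1]=m[y0:y1,x0:x1]
    v,u=np.nonzero(o); return (u.min()+u.max())/2,(v.min()+v.max())/2,len(u)
def an(pad,c):
    d=pad[:2]-c; L=np.hypot(*d); y=85+125*np.cos(np.radians(21.5)); o=np.sqrt(L*L-y*y); print('pad',pad,'c',c,'spout deg',np.degrees(np.arctan2(d[1],d[0])+np.arctan2(o,y)),o)
im=dict(np.load('pics/w1.png.npz')); q=np.load('pics/w1pose.npz'); p,r=q['p'],q['r']
h=cv2.cvtColor(im['color'],cv2.COLOR_RGB2HSV)
u,v,n=red(im,480,525,145,185); print(u,v,n,h[165,501]); an(wray(im,p,r,u,v,164),np.array([464.5,1.5]))
t=dict(np.load('pics/top.png.npz')); P=pts(t)
u,v,n=red(t,355,375,175,200); print(u,v,n)
T=t['world_from_camera']
def tray(u,v,z):
    d=T[:3,:3]@np.array([(u-t['cx'])/t['fx'],(v-t['cy'])/t['fy'],1]); return T[:3,3]+d*(z-T[2,3])/d[2]
c=np.mean([tray(230+(a-2)/5,140+(b-2)/5,185)[:2] for a,b in [(342,155),(245,270),(362,367),(455,248)]],0)
an(tray(u,v,164),c); print('hub',tray(230+350/5,140+260/5,172))
# spout plate: symmetric axis from white region edges at two radii (wrist)
W=wpts(im,p,r); c=np.array([464.5,1.5]); w=(h[...,1]<40)&(h[...,2]>190)&(W[...,2]>100)&(W[...,2]<150)
rr=np.hypot(W[...,0]-c[0],W[...,1]-c[1]); aa=np.degrees(np.arctan2(W[...,1]-c[1],W[...,0]-c[0]))
for R0 in (100,110,120,130,140,150):
    a=aa[w&(abs(rr-R0)<3)]; print(R0,a.min(),a.max(),(a.min()+a.max())/2)
E
```

```text
500.0 165.0 718 [  1 166 234]
pad [ 482.88357968 -224.04602718  164.        ] c [464.5   1.5] spout deg -58.1583693537276 103.37500794224668
364.0 186.5 86
pad [ 480.83860225 -225.21114963  164.        ] c [4.61155830e+02 4.21301678e-02] spout deg -57.91435593313246 102.97513034378467
hub [ 4.61267960e+02 -1.16648451e-01  1.72000000e+02]
100 -90.66389142799859 -19.785909026695244 -55.22490022734692
110 -108.79109151970715 -14.827522716239145 -61.80930711797315
120 -98.62655866922566 -7.837879217313247 -53.23221894326945
130 -110.5515948246658 -4.937434025220312 -57.744514424943056
140 -112.5443102628826 -39.723198198169 -76.1337542305258
150 -110.41440392773265 -41.373182684517666 -75.89379330612516
```

```bash
python3 -m creep '{"travel":[[0.0162,-0.0007,0.0336],[0.0162,-0.0007,0.0336],[0.0162,-0.0007,0.0336],[0.0162,-0.0007,0.0336],[0.0162,-0.0007,0.0336],[0,0,0]],"twist":[[0,0,0],[0,0,0],[0,0,0],[0,0,0],[0,0,0],[0,0,0]],"hand":[0.4,0.4,0.4,0.4,0.4,0.4]}'
python3 - <<'E'
from h import *
s=robot.observe(); p,r=s['ee_pos'],s['ee_rot']; im=snap('wrist','w2.png'); print(p,r)
P=wpts(im,p,r); reg=(P[...,2]>180)&(P[...,2]<200)&(np.hypot(P[...,0]-462,P[...,1])<100)
n,l,st,ce=cv2.connectedComponentsWithStats(reg.astype(np.uint8))
for i in range(1,n):
    if st[i,4]>60: x=P[l==i]; print(ce[i],st[i,4],(x.max(0)+x.min(0))/2,x.max(0)-x.min(0))
iT=np.linalg.inv(np.array(im['T_tool_cam'])); c=(iT@[0,0,0,1])[:3]; print('tcp px',im['fx']*c[0]/c[2]+im['cx'],im['fy']*c[1]/c[2]+im['cy'])
E
```

```text
time: 4.45
ee_pos: [534.9, 7.7, 210.3]
ee_rot: [-0.0, 0.999, 0.049, -0.003]
force: [-1.4, -0.2, -0.3]
width: 34.3
finger_force: 0.0
[534.86015399   7.67124017 210.33286406] [-1.56773803e-04  9.98785662e-01  4.91949729e-02 -2.65168879e-03]
[318.61067504 235.43171115] 637 [538.22048267   8.86605472 187.68283902] [15.8546082  17.17313188 13.85397323]
tcp px 320.13738861832223 258.43972512641034
```

View pics/w2.png

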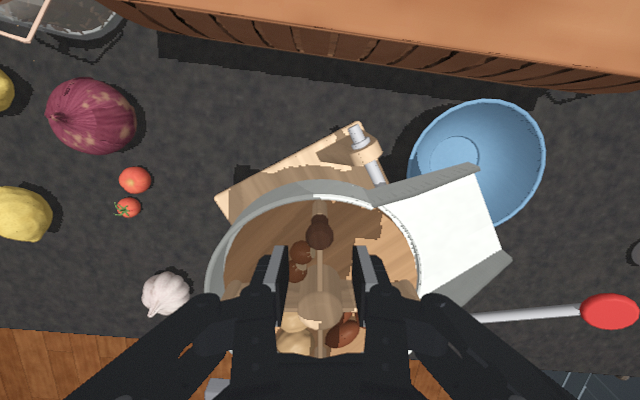

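Knob D sits between the fingers, slightly ahead of them at (318,235). I lower, narrow loosely round it and start the orbit.

```bash
python3 -m creep '{"travel":[[0.0026,-0.001,0],[0,0,0.0125],[0,0,0.0125],[0,0,0.0125],[0,0,0],[0,0,0],[0,0,0]],"twist":[[0,0,0],[0,0,0],[0,0,0],[0,0,0],[0,0,0],[0,0,0],[0,0,0]],"hand":[0.4,0.4,0.4,0.4,0.27,0.27,0.27]}'
python3 -m creep '{"travel":[[0,-0.0012,0],[0,-0.0022,0],[-0.00008,-0.00333,0],[-0.00008,-0.00333,0],[-0.00008,-0.00333,0],[-0.00008,-0.00333,0],[-0.00008,-0.00333,0],[-0.00008,-0.00333,0],[-0.00008,-0.00333,0],[-0.00008,-0.00333,0]],"twist":[[0,0,-0.016],[0,0,-0.03],[0,0,-0.045],[0,0,-0.045],[0,0,-0.045],[0,0,-0.045],[0,0,-0.045],[0,0,-0.045],[0,0,-0.045],[0,0,-0.045]],"hand":[0.27,0.27,0.27,0.27,0.27,0.27,0.27,0.27,0.27,0.27]}'

```

```text
time: 5.38
ee_pos: [538.8, 8.8, 175.7]
ee_rot: [0.0, 0.999, 0.048, 0.0]
force: [0.1, 0.0, -0.1]
width: 22.8
finger_force: 0.0
time: 6.62
ee_pos: [529.9, 37.0, 175.5]
ee_rot: [0.0, 0.968, 0.25, 0.0]
force: [0.3, -2.0, -0.1]
width: 23.0
finger_force: 1.4
```

```bash
python3 -m creep '{"travel":[[-0.00008,-0.00333,0],[-0.00008,-0.00333,0],[-0.00008,-0.00333,0],[-0.00008,-0.00333,0],[-0.00008,-0.00333,0],[-0.00008,-0.00333,0],[-0.00008,-0.00333,0],[-0.00008,-0.00333,0],[-0.00008,-0.00333,0],[-0.00008,-0.00333,0],[-0.00008,-0.00333,0],[-0.00008,-0.00333,0],[-0.00008,-0.00333,0],[-0.00008,-0.00333,0],[-0.00008,-0.00333,0],[-0.00008,-0.00333,0],[-0.00008,-0.00333,0],[-0.00008,-0.00333,0],[-0.00008,-0.00333,0],[-0.00008,-0.00333,0]],"twist":[[0,0,-0.045],[0,0,-0.045],[0,0,-0.045],[0,0,-0.045],[0,0,-0.045],[0,0,-0.045],[0,0,-0.045],[0,0,-0.045],[0,0,-0.045],[0,0,-0.045],[0,0,-0.045],[0,0,-0.045],[0,0,-0.045],[0,0,-0.045],[0,0,-0.045],[0,0,-0.045],[0,0,-0.045],[0,0,-0.045],[0,0,-0.045],[0,0,-0.045]],"hand":[0.27,0.27,0.27,0.27,0.27,0.27,0.27,0.27,0.27,0.27,0.27,0.27,0.27,0.27,0.27,0.27,0.27,0.27,0.27,0.27]}'
python3 - <<'E'
from h import *
s=robot.observe(); print(s['q'],s['dq'],s['ee_pos'],s['force']); im=snap('top','top3.png')
cv2.imwrite('pics/crop3.png',cv2.resize(im['color'][140:250,230:390,::-1],(800,550),interpolation=cv2.INTER_CUBIC))
E
```

```text
time: 9.12
ee_pos: [477.8, 74.6, 175.6]
ee_rot: [0.001, 0.763, 0.646, 0.001]
force: [2.4, -1.8, -0.6]
width: 23.1
finger_force: 1.1
[ 1.30533346e-01  2.97289546e-01  1.98143681e+00 -5.83427723e-04
  8.61216091e-01  2.97023452e-01] [ 0.01793595 -0.03570001  0.05190019  0.00190201 -0.01701475 -0.33848581] [477.78891753  74.5917804  175.60966363] [ 2.39124519 -1.75509013 -0.57444263]
```

View pics/crop3.png

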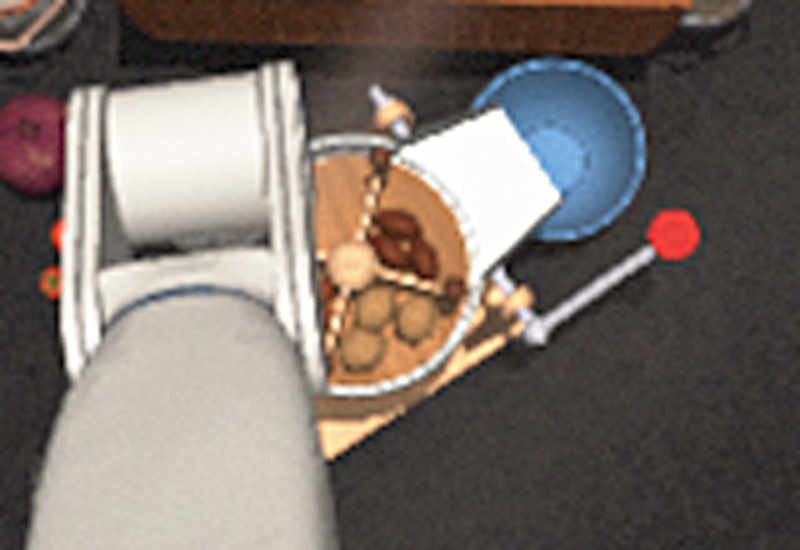

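Knob B is now at the bay edge near (450,285), the pecans are before the spout and staying put, and the walnuts follow at (390,320). I continue.

```bash
python3 -m creep '{"travel":[[-0.00008,-0.00333,0],[-0.00008,-0.00333,0],[-0.00008,-0.00333,0],[-0.00008,-0.00333,0],[-0.00008,-0.00333,0],[-0.00008,-0.00333,0],[-0.00008,-0.00333,0],[-0.00008,-0.00333,0],[-0.00008,-0.00333,0],[-0.00008,-0.00333,0],[-0.00008,-0.00333,0],[-0.00008,-0.00333,0],[-0.00008,-0.00333,0],[-0.00008,-0.00333,0],[-0.00008,-0.00333,0],[-0.00008,-0.00333,0],[-0.00008,-0.00333,0],[-0.00008,-0.00333,0],[-0.00008,-0.00333,0],[-0.00008,-0.00333,0]],"twist":[[0,0,-0.045],[0,0,-0.045],[0,0,-0.045],[0,0,-0.045],[0,0,-0.045],[0,0,-0.045],[0,0,-0.045],[0,0,-0.045],[0,0,-0.045],[0,0,-0.045],[0,0,-0.045],[0,0,-0.045],[0,0,-0.045],[0,0,-0.045],[0,0,-0.045],[0,0,-0.045],[0,0,-0.045],[0,0,-0.045],[0,0,-0.045],[0,0,-0.045]],"hand":[0.27,0.27,0.27,0.27,0.27,0.27,0.27,0.27,0.27,0.27,0.27,0.27,0.27,0.27,0.27,0.27,0.27,0.27,0.27,0.27]}'
python3 - <<'E'
from h import *
s=robot.observe(); p=s['ee_pos']; r=s['ee_rot']; a=2*np.degrees(np.arctan2(r[2],r[1])); print(p,a,p[:2]-[463.5,1]-74*np.array([np.cos(np.radians(a)),np.sin(np.radians(a))]),s['force'])
E
```

```text
time: 11.68
ee_pos: [415.9, 57.2, 175.7]
ee_rot: [0.0, 0.407, 0.913, 0.001]
force: [0.7, 4.0, -0.5]
width: 23.0
finger_force: 1.6
[415.85202794  57.24831854 175.65620121] 131.9699802951322 [1.83887299 1.22966564] [ 0.65619408  3.97741191 -0.49358941]
```

```bash
python3 -m creep '{"travel":[[-0.00005,-0.00259,0],[-0.00005,-0.00259,0],[-0.00005,-0.00259,0],[-0.00005,-0.00259,0],[-0.00005,-0.00259,0],[-0.00005,-0.00259,0],[-0.00005,-0.00259,0],[-0.00005,-0.00259,0],[-0.00005,-0.00259,0],[-0.00005,-0.00259,0],[-0.00005,-0.00259,0],[-0.00005,-0.00259,0],[-0.00005,-0.00259,0],[-0.00005,-0.00259,0],[0,-0.00222,0],[0,-0.00185,0],[0,-0.0015,0],[0,-0.0013,0],[0,-0.001,0],[0,-0.0008,0]],"twist":[[0,0,-0.035],[0,0,-0.035],[0,0,-0.035],[0,0,-0.035],[0,0,-0.035],[0,0,-0.035],[0,0,-0.035],[0,0,-0.035],[0,0,-0.035],[0,0,-0.035],[0,0,-0.035],[0,0,-0.035],[0,0,-0.035],[0,0,-0.035],[0,0,-0.03],[0,0,-0.025],[0,0,-0.02],[0,0,-0.018],[0,0,-0.015],[0,0,-0.012]],"hand":[0.27,0.27,0.27,0.27,0.27,0.27,0.27,0.27,0.27,0.27,0.27,0.27,0.27,0.27,0.27,0.27,0.27,0.27,0.27,0.27]}'
python3 - <<'E'
from h import *
s=robot.observe(); p=s['ee_pos']; r=s['ee_rot']; a=2*np.degrees(np.arctan2(r[2],r[1])); print(p,a,p[:2]-[463.5,1]-74*np.array([np.cos(np.radians(a)),np.sin(np.radians(a))]),s['force'])
im=snap('top','top4.png')
cv2.imwrite('pics/crop4.png',cv2.resize(im['color'][140:250,230:390,::-1],(800,550),interpolation=cv2.INTER_CUBIC))
E
```

```text
time: 14.18
ee_pos: [392.2, 19.3, 175.4]
ee_rot: [-0.001, 0.115, 0.993, 0.001]
force: [-2.2, 6.3, 1.2]
width: 23.4
finger_force: 2.3
[392.16529956  19.33720274 175.40659453] 166.8433796625138 [0.72291148 1.49378963] [-2.21209399  6.34023618  1.22449287]
```

View pics/crop4.png

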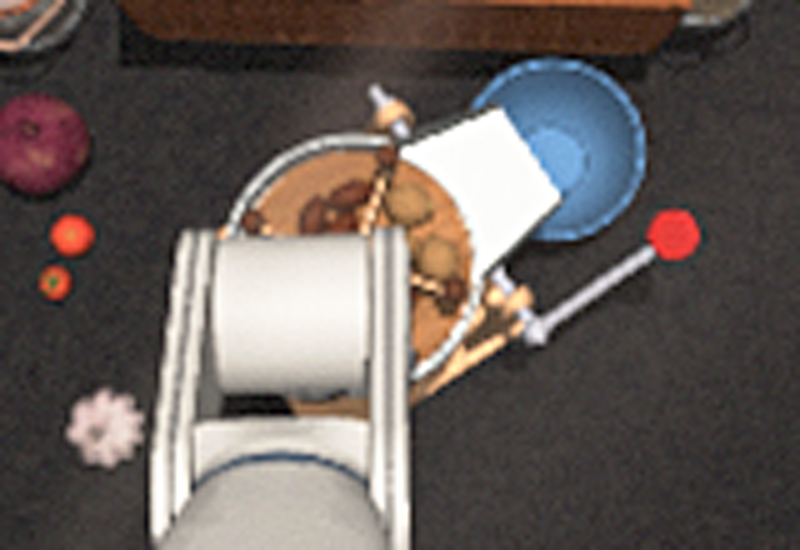

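The walnuts stand in the bay before the spout at (408,205) and (437,255). The tool is about 1.6 mm short, so I nudge it, grip to centre the knob, release and rise.

```bash
python3 -m creep '{"travel":[[0,-0.0008,0],[0,-0.0008,0],[0,0,0],[0,0,0],[0,0,0],[0,0,0]],"twist":[[0,0,0],[0,0,0],[0,0,0],[0,0,0],[0,0,0],[0,0,0]],"hand":[0.27,0.27,0.21,0.19,0.17,0.17]}' 20
python3 -m creep '{"travel":[[0,0,0],[0,0,0],[0,0,-0.01],[0,0,-0.025],[0,0,-0.025],[0,0,-0.025],[-0.0177,-0.0272,0],[-0.0177,-0.0272,0],[-0.0177,-0.0272,0],[-0.0177,-0.0272,0],[-0.0177,-0.0272,0],[-0.0177,-0.0272,0],[-0.0177,-0.0272,0],[-0.0177,-0.0272,0],[0,0,0]],"twist":[[0,0,0],[0,0,0],[0,0,0],[0,0,0],[0,0,0],[0,0,0],[0,0,0],[0,0,0],[0,0,0],[0,0,0],[0,0,0],[0,0,0],[0,0,0],[0,0,0],[0,0,0]],"hand":[0.3,0.4,0.4,0.4,0.4,0.4,0,0,0,0,0,0,0,0,0]}'
python3 - <<'E'
from h import *
s=robot.observe(); p=s['ee_pos']; r=s['ee_rot']; print(p,r); t=snap('top','top5.png')
cv2.imwrite('pics/crop5.png',cv2.resize(t['color'][140:250,230:390,::-1],(800,550),interpolation=cv2.INTER_CUBIC))
P=pts(t); c=np.array([461.2,0]); reg=(P[...,2]>180)&(P[...,2]<200)&(abs(np.hypot(P[...,0]-c[0],P[...,1]-c[1])-74)<16)
n,l,st,ce=cv2.connectedComponentsWithStats(reg.astype(np.uint8))
for i in range(1,n):
    k=P[l==i].mean(0); print(ce[i],st[i,4],k,np.degrees(np.arctan2(k[1]-c[1],k[0]-c[0])))
E
```

```text
time: 14.98
ee_pos: [392.2, 17.0, 175.3]
ee_rot: [-0.0, 0.115, 0.993, -0.0]
force: [-1.1, 1.8, 0.8]
width: 14.8
finger_force: 5.5
time: 16.85
ee_pos: [481.3, -228.9, 260.9]
ee_rot: [0.001, 0.116, 0.993, -0.0]
force: [0.1, -0.5, 0.8]
width: 0.3
finger_force: 0.0
[ 481.30408526 -228.9058146   260.92342433] [ 5.39771301e-04  1.15677487e-01  9.93286624e-01 -3.30817848e-04]
[305.75 170.75] 20 [533.10547829 -20.74916135 190.12371143] -16.09610999625948
[280. 186.] 21 [479.91543938  68.06442705 190.76653969] 74.62553158339894
[321.35 196.  ] 20 [444.43849974 -74.26302802 190.99406224] -102.71879803909383
[295.47368421 211.73684211] 19 [390.74695458  14.64766656 189.80610466] 168.25513555898715
```

View pics/crop5.png

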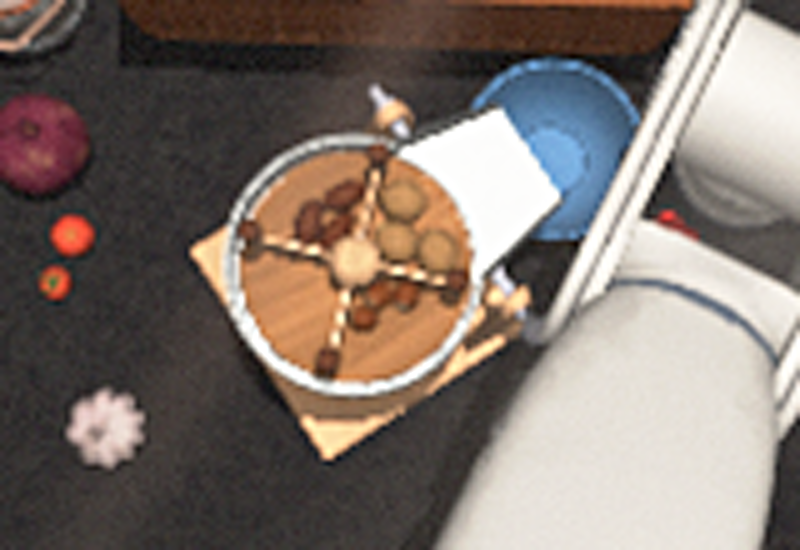

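Carousel measured at 166° against a target of about 166.5°, so the walnut bay is square at the spout. The walnuts are at (403,200), (398,240) and (438,250). Now the lever.

```bash
python3 -m creep '{"travel":[[-0.0016,0.0018,0.01],[0,0,0.018],[0,0,0.018],[0,0,0.018],[0,0,0.014],[0,0,0.009],[0,0,0.006],[0,0,0.005],[0,0,0.005]],"twist":[[0,0,0],[0,0,0],[0,0,0],[0,0,0],[0,0,0],[0,0,0],[0,0,0],[0,0,0],[0,0,0]],"hand":[0,0,0,0,0,0,0,0,0]}'
```

```text
time: 18.02
ee_pos: [484.1, -226.8, 158.5]
ee_rot: [0.002, 0.115, 0.993, -0.001]
force: [-0.2, -2.2, 7.1]
width: 0.2
finger_force: 2.9
```

```bash
python3 -m creep '{"travel":[[-0.0005,-0.0005,0.0042],[-0.0005,-0.0005,0.0042],[-0.0005,-0.0005,0.0042],[-0.0005,-0.0005,0.0042],[-0.0005,-0.0005,0.0042],[-0.0003,-0.0003,0.0042],[-0.0003,-0.0003,0.0042],[0,0,0.0042],[0,0,0.0042],[0,0,0.0042],[0.0003,0.0003,0.0042],[0.0003,0.0003,0.0042],[0.0003,0.0003,0.0042],[0.0005,0.0005,0.0042],[0.0005,0.0005,0.0042],[0.0005,0.0005,0.0042],[0.0005,0.0005,0.0042],[0.0005,0.0005,0.003],[0,0,0.002],[0,0,0]],"twist":[[0,0,0],[0,0,0],[0,0,0],[0,0,0],[0,0,0],[0,0,0],[0,0,0],[0,0,0],[0,0,0],[0,0,0],[0,0,0],[0,0,0],[0,0,0],[0,0,0],[0,0,0],[0,0,0],[0,0,0],[0,0,0],[0,0,0],[0,0,0]],"hand":[0,0,0,0,0,0,0,0,0,0,0,0,0,0,0,0,0,0,0,0]}'
```

```text
time: 20.52
ee_pos: [481.8, -224.8, 80.5]
ee_rot: [-0.001, 0.115, 0.993, 0.0]
force: [1.1, 2.4, 3.8]
width: 0.0
finger_force: 1.5
```

```bash
python3 -m creep '{"travel":[[0,0,0.002],[0,0,0.002],[0,0,0.002],[0,0,0.001],[0,0,0]],"twist":[[0,0,0],[0,0,0],[0,0,0],[0,0,0],[0,0,0]],"hand":[0,0,0,0,0]}'
```

```text
time: 21.15
ee_pos: [481.8, -224.8, 76.1]
ee_rot: [-0.001, 0.115, 0.993, 0.0]
force: [-7.0, 7.7, 33.0]
width: 0.1
finger_force: 16.8
```

```bash
python3 -m creep '{"travel":[[0,0,-0.001],[0,0,-0.0005],[0,0,0],[0,0,0],[0,0,0],[0,0,0],[0,0,0],[0,0,0],[0,0,0],[0,0,0]],"twist":[[0,0,0],[0,0,0],[0,0,0],[0,0,0],[0,0,0],[0,0,0],[0,0,0],[0,0,0],[0,0,0],[0,0,0]],"hand":[0,0,0,0,0,0,0,0,0,0]}'
python3 - <<'E'
from h import *
t=snap('top','top6.png'); s=snap('scene','scene6.png')
a=cv2.resize(t['color'][140:250,230:390,::-1],(800,550),interpolation=cv2.INTER_CUBIC); cv2.imwrite('pics/crop6.png',a)
E
```

```text
time: 22.4
ee_pos: [481.7, -224.8, 76.5]
ee_rot: [-0.001, 0.115, 0.993, 0.0]
force: [-4.7, 5.8, 19.8]
width: 0.1
finger_force: 10.1
```

View pics/crop6.png

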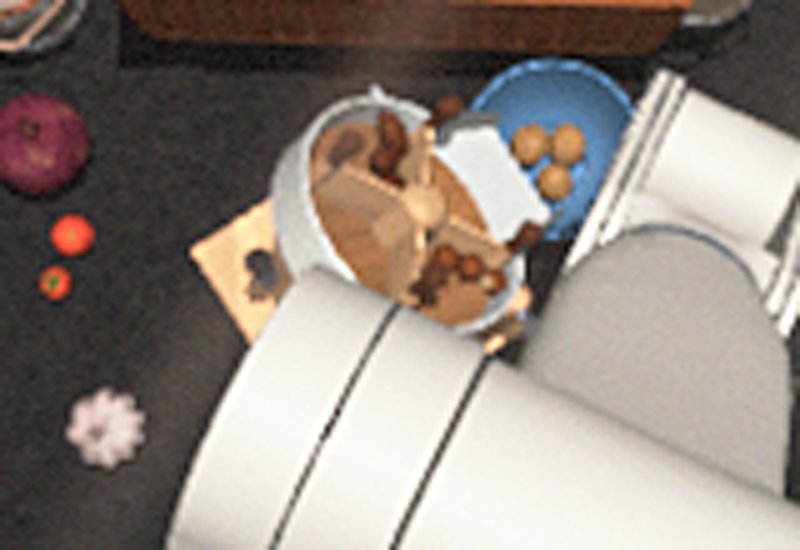

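All three walnuts lie in the bowl at (530,145), (568,145) and (555,182), and the hazelnuts and pecans stayed. Now I let the lever up slowly.

```bash
python3 -m creep '{"travel":[[0,0,-0.002],[-0.0005,-0.0005,-0.0035],[-0.0005,-0.0005,-0.0035],[-0.0005,-0.0005,-0.0035],[-0.0005,-0.0005,-0.0035],[-0.0005,-0.0005,-0.0035],[-0.0003,-0.0003,-0.0035],[-0.0003,-0.0003,-0.0035],[0,0,-0.0035],[0,0,-0.0035],[0,0,-0.0035],[0,0,-0.0035],[0,0,-0.0035],[0,0,-0.0035],[0.0003,0.0003,-0.0035],[0.0003,0.0003,-0.0035],[0.0003,0.0003,-0.0035],[0.0003,0.0003,-0.0035],[0.0003,0.0003,-0.0035],[0.0003,0.0003,-0.003]],"twist":[[0,0,0],[0,0,0],[0,0,0],[0,0,0],[0,0,0],[0,0,0],[0,0,0],[0,0,0],[0,0,0],[0,0,0],[0,0,0],[0,0,0],[0,0,0],[0,0,0],[0,0,0],[0,0,0],[0,0,0],[0,0,0],[0,0,0],[0,0,0]],"hand":[0,0,0,0,0,0,0,0,0,0,0,0,0,0,0,0,0,0,0,0]}'
python3 -m creep '{"travel":[[0.0003,0.0003,-0.0025],[0.0003,0.0003,-0.0025],[0.0003,0.0003,-0.0025],[0.0003,0.0003,-0.002],[0,0,-0.002],[0,0,-0.002],[0,0,-0.002],[0,0,-0.0015],[0,0,-0.0015],[0,0,-0.0015],[0,0,-0.0015],[0,0,-0.0015],[0,0,-0.0015],[0,0,-0.0015],[0,0,-0.0015],[0,0,-0.0015],[0,0,-0.0015],[0,0,-0.0015],[0,0,-0.0015],[0,0,-0.0015]],"twist":[[0,0,0],[0,0,0],[0,0,0],[0,0,0],[0,0,0],[0,0,0],[0,0,0],[0,0,0],[0,0,0],[0,0,0],[0,0,0],[0,0,0],[0,0,0],[0,0,0],[0,0,0],[0,0,0],[0,0,0],[0,0,0],[0,0,0],[0,0,0]],"hand":[0,0,0,0,0,0,0,0,0,0,0,0,0,0,0,0,0,0,0,0]}'
```

```text
time: 25.0
ee_pos: [483.3, -226.8, 143.7]
ee_rot: [-0.0, 0.115, 0.993, 0.0]
force: [-1.3, 3.4, 3.4]
width: -0.4
finger_force: 2.0
time: 27.5
ee_pos: [482.5, -225.5, 178.5]
ee_rot: [0.0, 0.115, 0.993, -0.0]
force: [0.3, 1.0, 0.1]
width: 0.4
finger_force: 0.0
```

Now I retract clear and check.

```bash
python3 -m creep '{"travel":[[0,0,-0.02],[0,0,-0.03],[0,0,-0.04],[0,-0.04,-0.03],[0,-0.05,0],[0,-0.05,0],[0,-0.05,0],[0,-0.05,0],[0,0,0],[0,0,0],[0,0,0],[0,0,0]],"twist":[[0,0,0],[0,0,0],[0,0,0],[0,0,0],[0,0,0],[0,0,0],[0,0,0],[0,0,0],[0,0,0],[0,0,0],[0,0,0],[0,0,0]],"hand":[0,0,0,0,0,0,0,0,0,0,0,0]}'
python3 - <<'E'
from h import *
t=snap('top','top7.png')
cv2.imwrite('pics/crop7.png',cv2.resize(t['color'][140:250,230:390,::-1],(800,550),interpolation=cv2.INTER_CUBIC))
E
```

```text
time: 29.0
ee_pos: [428.2, -458.2, 298.6]
ee_rot: [0.0, 0.114, 0.993, -0.0]
force: [0.2, -0.2, 0.3]
width: -0.1
finger_force: 0.0
```

View pics/crop7.png

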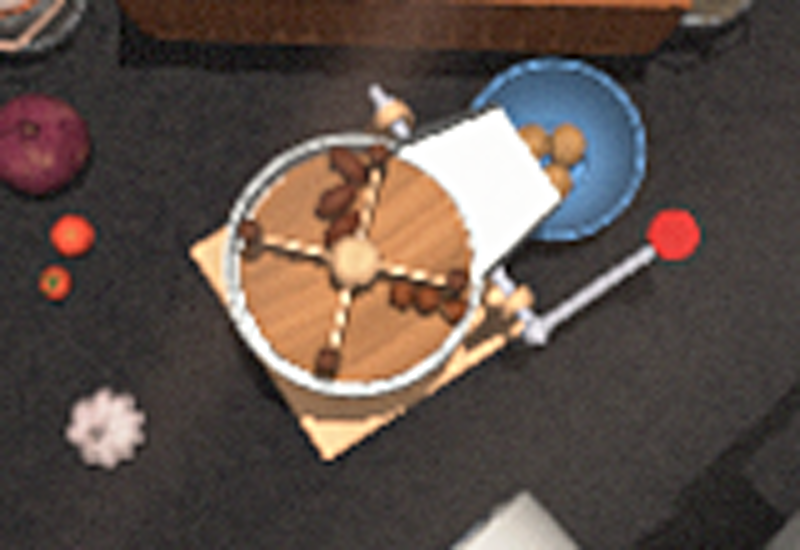

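The pan is level again. The walnuts are in the bowl near (550,155), the pecans (340,190) and hazelnuts (430,300) are still in the carousel, and everything else is undisturbed.

```bash
python3 -c "from workcell import robot; print(robot.finish_job())"
```

```text
the job is handed in; nothing more can be done
None
```

All three walnuts are in the blue bowl, the lever was let up slowly and the pan lies level again; the hazelnuts and pecans are still in the carousel, nothing else in the last picture looks moved, and the job was handed in at about 29 s.

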